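# Clamp the garment-rail pole and move its collar one hole

## Robot

A 7-joint arm with a two-finger parallel gripper is mounted at the origin on the work surface. World frame = base frame: x ahead of the robot, y to its left, z up, the work surface at z = 0. Lengths are in m, angles in rad, forces in N, time in s.
With the tool pointing down it reaches from about 0.425 to 0.825 m from the base axis. Payload 3.6 kg.
Tool frame: the origin (TCP) lies where the fingers leave the gripper's body, on its centre line; the fingertips stand 73 mm ahead of it and the grasp point (between the pads) lies 54 mm ahead of it; z points along the fingers, y is the line along which they close (so a half turn about z gives the same grasp; the last joint's range is limited). The gripper opens to 85 mm and grips with 20 to 120 N. Pads are 22 mm wide; open, the fingers measure 114 mm over their backs; the gripper's body (76 mm by 85 mm) begins 54 mm behind the grasp point. The pads swing forward as they close: fully open they stand 13 mm farther back than shut.
Start: joints at [1.115, 0.615, -0.013, 1.423, 0.008, 1.103, -0.04], TCP at [0.27, -0.591, 0.304] pointing down, gripper open.
Joint ranges: [-3.12, 3.12], [-0.3, 2.06], [-1.34, 1.32], [0.26, 2.42], [-1.36, 4.5], [0.01, 1.98], [-2.84, 2.84]. Speed limits (rad/s): [2.79, 2.79, 3.14, 3.14, 3.14, 3.14, 3.14].

## Interface

Orientations are given as a unit quaternion [x, y, z, w].
In Python, from station import arm, snapshot, camera_info, ticket gives the robot as it stands. Calls block until the motion is done:
- arm.movep(position, orientation): joint-space move of the TCP to a pose.
- arm.line_to(position, velocity=0.15, ori=None): straight line of the TCP; ori=None keeps the orientation; velocity is the mean speed in m/s.
- arm.move_j(angles): joint-space move.
- arm.move_gripper(opening, effort=None): opening from 0.0 (shut) to 1.0 (fully open); effort is the grip in N (None keeps the last); returns when the fingers have stopped.
- arm.pause(seconds).
- arm.ik(position, orientation): joint angles nearest the present ones, or None.
- snapshot(name): name is "side" or "top"; returns the picture (480x640x3 uint8, blue, green, red); there is no depth.
- camera_info(name): a dict with "fx", "fy", "cx", "cy" (pixels), "dist_coeffs" ([k1, k2, p1, p2, k3] as OpenCV has them; the pictures are not rectified), "R" (3x3) and "t" (3): a world point X has camera coordinates R X + t. Camera axes: x right, y down, z forward; pixel columns grow to the right and rows downward; lengths in m; the calibration is good to about 2 mm. A picture is of the moment at which its call begins. camera_info takes no time and is no camera call.
A pose or a line that the arm cannot do raises arm.MotionError and nothing moves.
- ticket.finish_job(): hands the job in; it is judged then, once.
Readings, each from a call of its own:
- arm.read_time(): time.
- arm.read_joint_positions(): joint angles.
- arm.read_dq(): joint speeds.
- arm.read_effort(): joint torques, N m.
- arm.read_tool_pos(): TCP position.
- arm.read_eef_rot(): TCP orientation.
- arm.read_ft_force(): force on the tool from outside, world axes, zero at the start.
- arm.read_wrist_torque(): the same for the moment, N m.
- arm.read_opening(): opening from 0.0 (shut) to 1.0 (fully open).
- arm.read_finger_force(): force on a finger pad.
Only numpy, scipy, OpenCV 4.12 (cv2) and the standard library are available. Lean on these libraries where they do the work, as an engineer would, in place of code of your own. Each camera call takes 0.05 s, during which the arm holds its last target. There are 200 camera calls.

## Task

Crank the red handle of the jig clockwise (seen from above) as far as it goes, so that the clamp's rubber jaw bears firmly on the loose chrome pole. Then pull up the yellow knob of the collar's lock pin, slide the collar along the pole to the next hole towards the red end cap, and let the pin go fully home in that hole. Finish still gripping the yellow knob and keeping the pin home (do not let go), with the pole still clamped where it lay and the wrench, spare knob and ring beside the jig left where they are.

Things in the scene. Friction and masses are not known exactly. Their poses are not given: they have to be found in the camera images.
- jig: Blue steel repair jig fixed to the counter, base 130 x 470 x 12 mm. Origin: centre of its underside, on the counter; its y axis runs along the pole towards the pole's red end, z up. The clamp bridge (106 mm across, top 118 mm up) stands at y = -130 mm; two dark cradles at y = -130 and +145 mm carry the pole, its underside 40 mm up; the +145 mm cradle has a closed strap over the pole (top 73 mm up).
- crank_hub (a point): Point fixed to the jig on the vertical axis of the clamp screw, 161 mm above the counter, at the mid height of the crank's handle. The steel hub below it (26 mm across) ends 139 mm up.
- crank_grip (a point): Centre of the upright red crank handle, a cylinder 16 mm across and 50 mm tall (136 to 186 mm above the counter), which spins freely on its own axis. It travels a circle of 45 mm radius about crank_hub. The steel crank arm below it is at 126.5 to 134.5 mm.
- crank (a joint): Turning of the clamp crank in rad, growing clockwise seen from above (tightening); starts at 0 to 1.5, hard stop at 7.6. Each turn lowers the jaw 5 mm; the jaw meets the pole at about 6.5 and presses with about 20 N at 6.75 and 100 N at the stop. About 0.12 N m of friction (3 N at the handle); it stays where it is left.
- jaw: Jaw of the clamp, a rubber pad 24 x 30 x 8 mm under the bridge, up to 5.2 mm above the pole at the start. Origin: centre of its underside.
- pole: Loose 25 mm square chrome tube, 360 mm long, lying in the jig's cradles with its holes upward; it may lie up to 18 mm to either side along the jig. Origin: middle of its underside, 40 mm above the counter; y axis along it, towards its red end cap (the other cap is black). Its 10 mm square holes lie every 40 mm.
- collar (a joint): Slide of the black collar (41 x 50 mm, 25 mm square bore) along the pole in m: 0 at the start hole, growing towards the red cap; the next hole is at 0.040, the one behind at -0.040; stops at -0.050 and 0.060. About 2 N of friction.
- pin (a joint): Lift of the lock pin (8 mm steel pin, moving straight up out of the collar) in m: 0 fully home in a hole, stop at 0.016. It must be lifted at least 0.011 before the collar can slide. A spring pushes it home: 3 N when home, 8 N at the top. Between holes it rides on the tube at about 0.010.
- knob: Yellow pull knob on top of the lock pin, an upright cylinder 28 mm across and 32 mm tall, rigid with the pin. Origin at its centre, 115 mm above the counter while the pin is home. It moves along with the collar and the pin. Below it is a brass barrel 24 mm across, top 95 mm above the counter; the collar's top is 73 mm up.
- wrench: Bystander: steel wrench 180 mm long lying beside the jig, in the jig's frame at about x 115, y 60 to 100 mm. Origin: on its underside.
- spare_knob: Bystander: spare yellow knob, 28 mm across and 50 mm tall, standing beside the jig on its far side. Origin: on its underside.
- spare_ring: Bystander: steel ring 40 mm across, 12 mm tall, on the robot's side of the jig. Origin: on its underside.

How it is judged:
On the way, in this order (a step that is already met when the one before it is completed fails the run):
1. the clamp's jaw bears on the pole with more than 20 N, the pin still home (contact force between jaw and pole above 20 N and value of joint pin below 0.003 m), for 0.2 s.
2. the lock pin is pulled up out of its hole, the pole still clamped (value of joint pin above 0.0085 m and contact force between jaw and pole above 20 N), for 0.05 s.
3. the collar is on its way to the next hole with the pin up (value of joint collar above 0.012 m and value of joint pin above 0.006 m and contact force between jaw and pole above 20 N), for 0.02 s.
At the end, for the whole second after the job is handed in: The collar stands at the next hole (within 2.5 mm), the pin is within 2 mm of fully home, the fingers still hold the yellow knob (contact over 2 N), the jaw still presses on the pole with more than 20 N, and the pole is within 12 mm of where it lay (value of joint collar between 0.0375 and 0.0425 m and value of joint pin below 0.002 m and contact force between the fingers and knob above 2 N and contact force between jaw and pole above 20 N and distance of pole from where it was at the start of the episode below 0.012 m); the arm keeps its last pose, push and grip.
It fails at once if the wrench, spare knob or ring is pushed more than 40 mm (distance of any of wrench, spare_knob, spare_ring from where it was at the start of the episode above 0.04 m).
It also fails if it takes over 58 s, if anything falls off the work surface, if the arm or the gripper's body presses on something with over 40 N, if the wrist force passes 120 N, or if a joint passes its speed limit or range.

## Working session

There is one attempt and no reset: what is moved stays moved. The work goes in short steps, each a Python script; the robot and the scene stay as the last script left them, time stands still between calls to the robot, and variables do not carry over. Pictures are saved under pics/ and viewed, at most 10 in all, crops included, and the job is handed in when it is done.

```bash
mkdir -p pics; python3 - <<'E'
from station import *
import cv2
for n in("side","top"):
    cv2.imwrite(f"pics/{n}0.png",snapshot(n)); c=camera_info(n); print(n,c)
print(arm.read_time(),arm.read_tool_pos(),arm.read_eef_rot())
E
```

```text
side {'fx': 576.4263628164282, 'fy': 576.4263628164282, 'cx': 323.7290719614588, 'cy': 247.44978833947616, 'dist_coeffs': array([0.02880687, 0.        , 0.        , 0.        , 0.        ]), 'R': array([[ 0.73779177, -0.67501644,  0.00401432],
       [-0.50448231, -0.55533007, -0.66114   ],
       [ 0.44850965,  0.4857585 , -0.75025181]]), 't': array([-0.4006064 ,  0.39159847,  0.67007317])}
top {'fx': 449.0505862950201, 'fy': 449.0505862950201, 'cx': 328.05328905492604, 'cy': 244.99477116541036, 'dist_coeffs': array([-0.03594784,  0.        ,  0.        ,  0.        ,  0.        ]), 'R': array([[-0.02493323, -0.99961921,  0.01182243],
       [-0.99504545,  0.02367713, -0.09656057],
       [ 0.09624388, -0.01417142, -0.99525689]]), 't': array([0.02831553, 0.57301006, 0.81808314])}
0.1 [ 0.27003754 -0.59068147  0.30282868] [ 9.77099406e-01  2.12780070e-01 -2.75744230e-04 -1.14765436e-03]
```

View pics/side0.png

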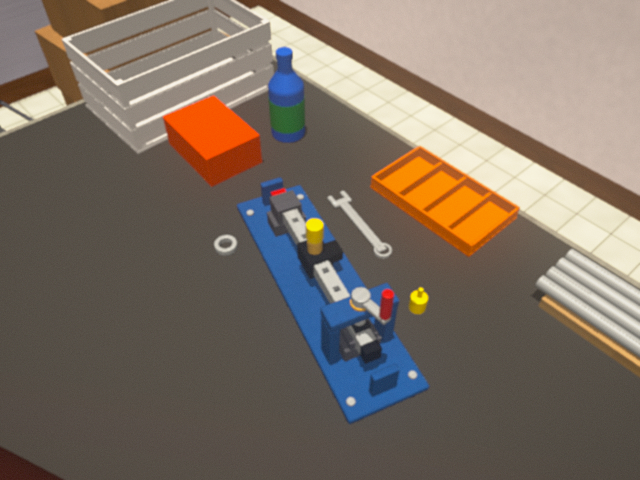

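View pics/top0.png

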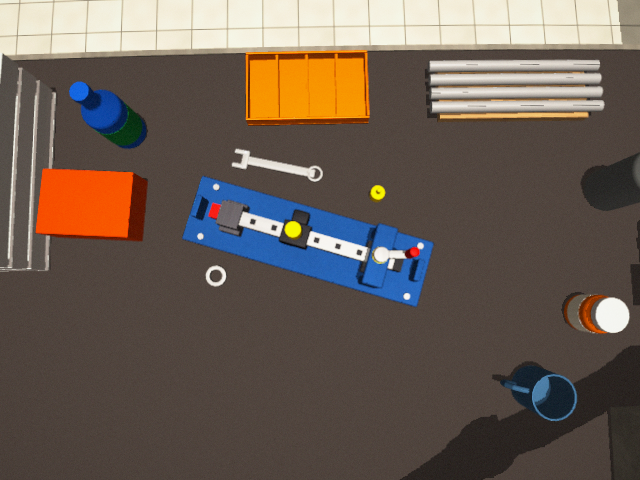

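The side view shows the red handle at about (386,304), the knob at (314,232) and the spare knob at (419,300). In the top view the knob is at (293,229), the handle at (413,252) and the hub at (381,255). The ring at (216,275) and wrench at (280,165) are clear of the jig.

```bash
cat > h.py <<'E'
from station import arm, snapshot, camera_info, ticket
import cv2, numpy as np
from scipy.spatial.transform import Rotation as Ro
def ray(n,uv):
    c=camera_info(n); K=np.array([[c["fx"],0,c["cx"]],[0,c["fy"],c["cy"]],[0,0,1]])
    p=cv2.undistortPoints(np.array(uv,float).reshape(-1,1,2),K,np.array(c["dist_coeffs"])).reshape(-1,2)
    d=np.c_[p,np.ones(len(p))]@c["R"]; return -c["R"].T@c["t"], d
def onplane(n,uv,z):
    o,d=ray(n,uv); return o+d*((z-o[2])/d[:,2])[:,None]
def cross(uv1,uv2):
    o1,d1=ray("side",uv1);o2,d2=ray("top",uv2);d1=d1[0];d2=d2[0]
    s=np.linalg.lstsq(np.c_[d1,-d2],o2-o1,rcond=None)[0]
    a,b=o1+s[0]*d1,o2+s[1]*d2; return (a+b)/2,np.linalg.norm(a-b)
def blobs(im,lo,hi,amin=20,box=None):
    m=cv2.inRange(cv2.cvtColor(im,cv2.COLOR_BGR2HSV),lo,hi)
    if box: k=np.zeros_like(m);k[box[1]:box[3],box[0]:box[2]]=255;m&=k
    n,l,s,c=cv2.connectedComponentsWithStats(m)
    return [(c[i].round(1),s[i].tolist()) for i in range(1,n) if s[i][4]>=amin],m
YEL=((22,120,90),(35,255,255)); RED=((172,150,60),(180,255,255)); RED2=((0,200,60),(5,255,255)); BLU=((100,150,40),(120,255,255))
E
python3 - <<'E'
from h import *
S=cv2.imread("pics/side0.png");T=cv2.imread("pics/top0.png")
for n,I,b in(("side",S,(200,150,460,420)),("top",T,(170,160,450,310))):
    for nm,c in(("Y",YEL),("R",RED),("R2",RED2)):print(n,nm,blobs(I,*c,15,b)[0])
bl,m=blobs(T,*BLU,200,(170,160,450,310)); 
h=cv2.convexHull(np.vstack(cv2.findContours(m,0,2)[0]))
q=cv2.minAreaRect(h);ap=cv2.approxPolyDP(h,6,True).reshape(-1,2);print(ap)
print(onplane("top",ap,.012).round(4))
# hub: bright grey disc near (381,255)
c=T[235:275,360:405].astype(int);g=(c.min(2)>150);print("\n".join("".join("#" if x else "." for x in r) for r in g))
E
```

```text
side Y [(array([314.2, 230.8]), [306, 219, 18, 26, 387]), (array([418.1, 300.9]), [408, 287, 21, 28, 417])]
side R [(array([277.1, 190.7]), [271, 188, 15, 8, 30]), (array([385.7, 304.5]), [381, 289, 13, 30, 115])]
side R2 [(array([278.2, 191.8]), [273, 189, 12, 6, 29]), (array([387.5, 294.8]), [383, 290, 10, 12, 73])]
top Y [(array([377.1, 192.8]), [370, 185, 16, 17, 212]), (array([292.6, 229.4]), [284, 221, 18, 18, 257])]
top R []
top R2 [(array([214.1, 210.7]), [209, 204, 11, 15, 106]), (array([412.1, 252.3]), [405, 248, 14, 10, 93])]
[[201 178]
 [432 242]
 [416 305]
 [184 239]]
[[ 0.7119  0.2582  0.012 ]
 [ 0.5761 -0.1864  0.012 ]
 [ 0.4564 -0.1502  0.012 ]
 [ 0.5932  0.2904  0.012 ]]
.............................................
.............................................
.............................................
.............................................
.............................................
.............................................
.............................................
.............................................
...................................
[... 736 characters left out ...]
..........
.###.............##########..######..........
...................#######...######..........
.............................#####...........
..................#..........#####...........
............................######...........
............................#####............
............................#####............
............................#####............
.............................###.............
.............................................
.............................................
.............................................
.............................................
.............................................
.............................................
```

```bash
python3 - <<'E'
from h import *
f=lambda u,z:print(onplane("top",[u],z).round(4))
f((381,254),.139);f((412.5,252.3),.18);f((292.6,229.4),.131);f((377.1,192.8),.045)
print(cross((387.3,294.5),(412.5,252.3)),cross((314.2,230.8),(292.6,229.6)))
ap=[[201,178],[432,242],[416,305],[184,239]]
P=onplane("top",ap,.012)[:,:2];c=P.mean(0);d=(P[0]+P[3]-P[1]-P[2]);d/=np.linalg.norm(d);print(c,d,np.degrees(np.arctan2(d[1],d[0])),c-.13*d)
h=onplane("top",[(381,254)],.139)[0,:2];k=onplane("top",[(292.6,229.4)],.131)[0,:2]
x=np.array([d[1],-d[0]])
for p in(h,k):print(x@(p-c),d@(p-c))
E
```

```text
[[ 0.5459 -0.0702  0.139 ]]
[[ 0.5443 -0.1137  0.18  ]]
[[0.5909 0.0739 0.131 ]]
[[ 0.6677 -0.0795  0.045 ]]
(array([ 0.54478484, -0.11363385,  0.18276039]), np.float64(0.0016597800417045615)) (array([0.5920588 , 0.07517777, 0.11614873]), np.float64(0.0011254990447594566))
[0.58440329 0.05298282] [0.29429517 0.95571458] 72.88472262409238 [ 0.54614492 -0.07126008]
-0.0005332582069468125 -0.12903763252623018
2.6648624262788773e-05 0.02187206819194068
```

```bash
cat >> h.py <<'E'
YAW=72.885; 
def down(a):  # tool down, closing line (tool y) at yaw a deg
    t=np.radians(a+90); R=np.c_[[np.cos(t),np.sin(t),0],[np.sin(t),-np.cos(t),0],[0,0,-1]]
    return Ro.from_matrix(R).as_quat()
Q=down(YAW-180)
HUB=np.array([.5459,-.0707]);
E
python3 - <<'E'
from h import *
print(Ro.from_quat(Q).as_matrix().round(2))
hx=np.array([.5445,-.1137])
print(arm.ik([*hx,.30],Q))
arm.movep([*hx,.30],Q); arm.line_to([*hx,.222])
print(arm.read_time(),arm.read_ft_force(),arm.read_tool_pos())
arm.move_gripper(0.0,40)
print(arm.read_time(),arm.read_ft_force(),arm.read_tool_pos(),arm.read_opening(),arm.read_finger_force())
cv2.imwrite("pics/s1.png",np.hstack([snapshot("side")[180:420,200:500],snapshot("top")[120:360,280:560]]))
E
```

```text
[[ 0.96 -0.29  0.  ]
 [-0.29 -0.96 -0.  ]
 [ 0.    0.   -1.  ]]
[ 0.11244073  0.47252714  0.08163251  1.70776808 -0.04522083  0.96312745
 -1.65851704]
2.75 [ 0.82727165  0.66053464 -0.08082534] [ 0.54498458 -0.11424384  0.22255943]
3.3917 [-1.52192329 -1.23271417  3.39930991] [ 0.54445838 -0.11411185  0.22235778] 0.17280701136666185 38.961453437805176
```

View pics/s1.png

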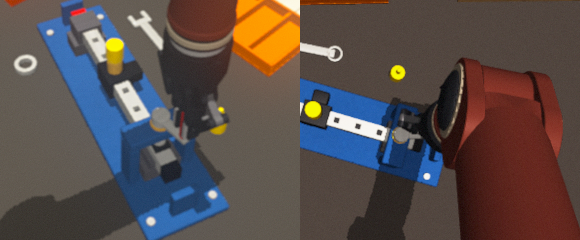

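The handle is gripped (opening about 15 mm, pad force 39 N). Next I'll crank it while watching the force.

```bash
python3 - <<'E'
from h import *
a0=np.radians(-92); z=arm.read_tool_pos()[2]
def go(t,v):
    a=a0-t; arm.line_to([*(HUB+.045*np.array([np.cos(a),np.sin(a)])),z],velocity=v)
    f=arm.read_ft_force(); return f[:2]@[-np.sin(a),np.cos(a)],f[:2]@[np.cos(a),np.sin(a)],f[2]
t=0;n=0
while t<7.9:
    t+=np.radians(10 if t<5.7 else 2.5); r=go(t,.07 if t<5.7 else .03); n+=1
    if n%4==0 or t>5.9: print(round(t,3),np.round(r,1),round(arm.read_time(),2))
    if r[0]>22 or abs(r[1])>40: break
print(arm.read_opening(),arm.read_tool_pos(),t)
E
```

```text
0.698 [-0.4 -4.7  0.5] 4.53
1.396 [ 0.9 -1.6  0.9] 5.57
2.094 [0.8 3.1 4.5] 6.6
2.793 [0.7 5.1 3.9] 7.63
3.491 [-1.5  5.2  0.3] 8.67
4.189 [-1.   3.2  0.9] 9.7
4.887 [ 0.2 -3.5  4.1] 10.73
5.585 [ 0.7 -4.7  5. ] 11.77
5.89 [ 2.8 -4.7  2.5] 12.93
5.934 [ 1.8 -3.6  2.6] 13.18
5.978 [ 2.1 -4.6  2.8] 13.43
6.021 [ 2.8 -5.4  3.4] 13.68
6.065 [ 2.2 -5.3  1.7] 13.93
6.109 [ 3.1 -4.7  2.1] 14.18
6.152 [ 2.5 -5.   1.7] 14.43
6.196 [ 3.2 -4.3  2. ] 14.68
6.24 [ 2.4 -4.9  1.6] 14.93
6.283 [ 1.5 -5.   1.6] 15.18
6.327 [ 2.5 -5.1  0.5] 15.43
6.37 [ 2.4 -5.   0.1] 15.68
6.414 [ 3.5 -4.1  0.3] 15.93
6.458 [ 3.  -3.7  0.4] 16.18
6.501 [ 2.7 -4.8 -0.6] 16.43
6.545 [ 3.2 -4.5 -0.5] 16.68
6.589 [ 4.1 -4.8 -0.6] 16.93
6.632 [ 3.2 -4.8 -0.9] 17.18
6.676 [ 3.5 -4.  -0.9] 17.43
6.72 [ 4.  -3.3 -1.7] 17.68
6.763 [ 7.4 -4.6 -5. ] 17.93
6.807 [10.8 -4.2 -8.4] 18.18
6.85 [ 12.9  -5.8 -10.3] 18.43
6.894 [ 15.   -7.3 -12.8] 18.68
6.938 [ 18.7  -7.3 -15.8] 18.93
6.981 [ 21.1  -8.4 -18.7] 19.18
7.025 [ 23.  -10.3 -21. ] 19.43
0.1767635357328266 [ 0.52624019 -0.10968788  0.22306638] 7.024950239277171
```

Hard stop reached; the force rose steadily from 6.75 rad. I'll back off the push, release and go to the knob.

```bash
python3 - <<'E'
from h import *
a=np.radians(-92)-6.75; z=arm.read_tool_pos()[2]
p=HUB+.045*np.array([np.cos(a),np.sin(a)])
arm.line_to([*p,z],velocity=.03); print(arm.read_ft_force())
arm.move_gripper(1.0); arm.line_to([*p,.31],velocity=.2)
k=np.array([.5912,.0742])
arm.movep([*k,.27],Q)
cv2.imwrite("pics/s2.png",snapshot("side")[150:450,200:600])
arm.line_to([*k,.172],velocity=.12); print(arm.read_ft_force())
arm.move_gripper(0.0,60)
print(arm.read_time(),arm.read_ft_force(),arm.read_tool_pos(),arm.read_opening(),arm.read_finger_force())
cv2.imwrite("pics/s3.png",snapshot("side")[150:450,200:600])
E
```

```text
[ 8.59235241  0.65969786 -7.31011586]
[ 0.2489779  -0.92128991 -0.37955661]
23.6583 [-0.43291128  1.18834706  3.32744333] [0.59140504 0.07442274 0.17252674] 0.31054043590362085 58.80977511405945
```

View pics/s2.png

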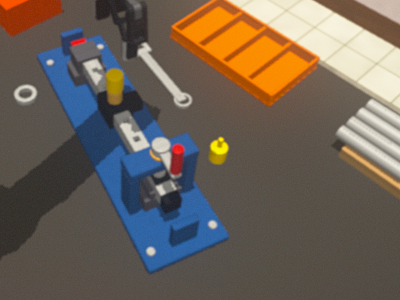

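View pics/s3.png

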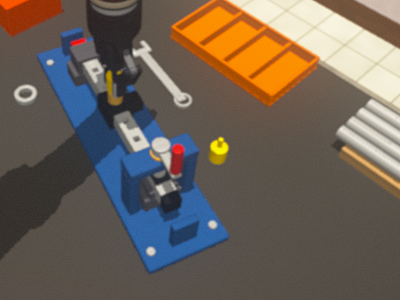

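The handle has turned to its stop, and the fingers are on the knob at about (110,85) in the crop. Now I'll lift the pin and slide the collar.

```bash
python3 - <<'E'
from h import *
d=np.array([.2943,.9557])
p0=np.array(arm.read_tool_pos()); np.save("p0.npy",p0)
def go(s,dz,v=.04):
    arm.line_to(p0+[*(d*s),dz],velocity=v); f=np.array(arm.read_ft_force()); q=np.array(arm.read_tool_pos())-p0
    print(s,dz,"f along/across/z",(f[:2]@d).round(1),(f[:2]@[d[1],-d[0]]).round(1),f[2].round(1),"pos",(q[:2]@d).round(4),q[2].round(4),round(arm.read_time(),1)); return f
for h in(.004,.008,.011,.0135): f=go(0,h)
arm.pause(.15)
if f[2]<-2:
    for s in(.004,.010,.02,.03,.036,.040):
        f=go(s,.0135)
        if abs(f[:2]@d)>20: break
    else:
        for h in(.0115,.010,.0085,.007,.004,.001):
            f=go(.040,h)
            if f[2]>8: break
print(arm.read_opening(),arm.read_finger_force())
E
```

```text
0 0.004 f along/across/z 1.1 0.8 -4.0 pos 0.0 0.0034 24.0
0 0.008 f along/across/z 0.7 0.7 -6.0 pos -0.0 0.0077 24.2
0 0.011 f along/across/z 1.5 0.9 -7.2 pos -0.0 0.0109 24.5
0 0.0135 f along/across/z 1.9 0.5 -7.8 pos -0.0 0.0134 24.7
0.004 0.0135 f along/across/z -1.1 1.5 -8.7 pos 0.0033 0.0132 25.1
0.01 0.0135 f along/across/z -0.9 1.2 -8.1 pos 0.0105 0.0134 25.4
0.02 0.0135 f along/across/z 1.0 2.1 -7.9 pos 0.0214 0.0136 25.8
0.03 0.0135 f along/across/z 0.1 1.0 -7.3 pos 0.0311 0.0136 26.2
0.036 0.0135 f along/across/z -0.3 1.6 -7.3 pos 0.0366 0.0135 26.5
0.04 0.0135 f along/across/z -0.8 1.1 -8.1 pos 0.0404 0.0135 26.8
0.04 0.0115 f along/across/z -0.6 0.8 -7.1 pos 0.0404 0.0115 27.0
0.04 0.01 f along/across/z -0.3 1.4 -7.1 pos 0.0404 0.0101 27.3
0.04 0.0085 f along/across/z -0.1 1.6 -6.1 pos 0.0404 0.0086 27.5
0.04 0.007 f along/across/z 1.1 1.4 -4.7 pos 0.0403 0.0071 27.8
0.04 0.004 f along/across/z 1.1 1.8 -4.9 pos 0.0404 0.0041 28.0
0.04 0.001 f along/across/z 1.6 0.9 -3.6 pos 0.0403 0.0011 28.3
0.3103236924373078 59.822648763656616
```

```bash
python3 - <<'E'
from h import *
d=np.array([.2943,.9557]); p0=np.load("p0.npy")
for h in(0,-.0005,-.001,-.0015):
    arm.line_to(p0+[*(d*.04),h],velocity=.02); arm.pause(.2); f=arm.read_ft_force(); print(h,np.round(f,1),(arm.read_tool_pos()-p0).round(4))
    if f[2]>4: break
cv2.imwrite("pics/s4.png",snapshot("side")[150:450,200:600]); print(arm.read_time(),arm.read_finger_force())
E
```

```text
0 [ 1.8  1.6 -2.8] [0.012  0.0385 0.0002]
-0.0005 [2.3 2.4 1.1] [0.0121 0.0384 0.0001]
-0.001 [0.3 1.7 5.5] [0.0121 0.0384 0.    ]
29.675 60.796194076538086
```

View pics/s4.png

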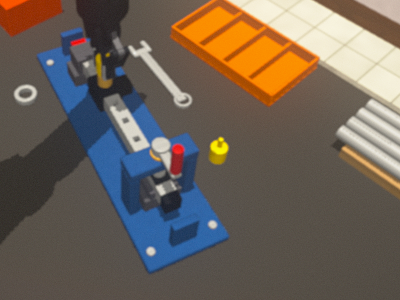

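The collar has moved one hole towards the red cap, now at about (105,80) in the crop. The pin is on its stop and nothing else has shifted, so I'm handing in.

```bash
python3 -c "
from h import *
print(ticket.finish_job())"
```

```text
the job is handed in; nothing more can be done
None
```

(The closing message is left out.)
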